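Open the chip case with the spatula and hold the loupe in focus over the chip

TASK

Lever the blue lid of the white chip case open with the blade of the green-handled spatula, keeping the fingers off the lid, until the lid stands past upright, then lay the spatula back down flat on the bench. Pick up the loupe by its handle and hold it level over the middle of the glass chip, with the lens at the height marked by the red pointer of the retort stand, and finish while still holding it there. Do not touch the chip or shift the pointer, and leave the other things on the bench where they stand.

Things in the scene. Friction and masses are not known exactly. Their poses are not given: they have to be found in the camera images.
- case_centre (a point): Centre of the underside of the white chip case, on the bench, to which it is fixed: 120 mm deep (x) x 90 mm wide (y), front (-x) towards the robot within 0.25 rad, rim 26 mm high, walls 4 mm. The lid overhangs the front wall by 12 mm; 10 mm below this lip a flange as long stands out, its top 16 mm above the bench, which leaves a gap for a thin blade.
- lid_lip (a point): Middle of the lower front edge of the lid's pry lip, 132 mm from the hinge line; shut it is 26 mm above the bench. It moves with the lid, which is 4 mm thick and 90 mm wide; the frame's x points from here to the hinge.
- lid_hinge (a point): Middle of the lid's hinge line, at the far edge of the case, 60 mm behind the case's centre and 26 mm above the bench; the line runs along the case's y, at the level of the lid's underside.
- lid (a joint): Angle of the blue lid (70 g): 0 shut, pi/2 upright, stop at 1.9 rad. It opens upward, away from the robot. The hinge is stiff, so the lid stays at whatever angle it is left; about 1 N upward at the lip lifts it.
- chip_top (a point): Middle of the top of the glass chip (26 x 76 x 4 mm, long way across the case, three red channels), which lies in the black bed of the case, 18 mm above the bench and 6 mm in front of the case's centre. Seen once the lid is open.
- pointer_tip (a point): Tip of the red level pointer rod (7 mm thick, 95 mm from the upright) clamped on the 10 mm upright rod, 202 mm tall, of a grey retort stand (base 110 x 75 mm) fixed on the bench to the right (-y) of the case. The tip ends beside the case, clear of the lid's swing. Its height, 85 to 125 mm, differs each time and marks where the middle of the lens must be.
- spatula_grip (a point): Point to grip on the green handle of the spatula, at half its height; the spatula lies flat on the bench, frame x pointing along it to the blade tip, z up. Handle 100 mm long, 14 mm wide, 16 mm high, reaching from 75 mm behind this point to 25 mm before it; 55 g, balanced near this point.
- spatula_tip (a point): End of the spatula's stiff steel blade, 116 mm ahead of the grip point along x and at the same height (8 mm above the bench as it lies). The blade is 14 mm wide, 2 mm thick and about 80 mm long, with a rounded end.
- loupe_grip (a point): Point to grip on the wooden handle of the loupe at half its height; the loupe lies flat on the bench, frame x pointing from the handle to the lens, z up. Handle 90 mm long, 14 mm wide, 16 mm high, reaching from 68 mm behind this point to 22 mm before it; loupe about 70 g.
- loupe_lens (a point): Centre of the loupe's lens, 60 mm ahead of loupe_grip along x and at the same height (8 mm above the bench as it lies). The black lens ring is 64 mm across and 16 mm high; the loupe is level when its z points straight up.
- reagent: Bystander: clear glass bottle with a blue cap, 60 mm across, 125 mm tall; origin under its centre.
- buffer: Bystander: amber glass bottle with a blue cap, 60 mm across, 125 mm tall; origin under its centre.
- tuberack: Bystander: orange rack of small tubes, 62 x 110 mm, 64 mm tall; origin under its centre.
- dish: Bystander: Petri dish, 91 mm across, 16 mm tall; origin under its centre.
- marker: Bystander: marker pen lying down, about 127 mm long, 15 mm thick; origin under the middle of its white barrel, blue cap along x.
Things that resemble listed ones, but are neither listed nor needed, are in the scene too. What is shaped like the part that bears loupe_grip but purple is not meant. Several things look just like the part that bears spatula_grip: the one meant starts farthest from the robot's base.

How it is judged:
On the way, in this order (a step that is already met when the one before it is completed fails the run):
1. the spatula's blade has levered the lid up off the rim (value of joint lid above 0.2 rad and contact force between spatula and lid above 0.05 N), for 0.05 s.
2. the lid stands upright or further back (value of joint lid above 1.5 rad), for 0.2 s.
3. the spatula lies flat on the bench, let go (height (world z) of spatula_grip below 0.014 m and height (world z) of spatula_tip below 0.018 m and contact force between spatula and the fingers below 0.1 N and linear speed of spatula below 0.02 m/s), for 0.2 s.
At the end, for the whole second after the job is handed in: The fingers hold the loupe still, level within 0.1 rad, lens centre within 12 mm of the chip centre from above and within 5 mm of the pointer height, touching neither case, lid nor stand; the lid is at 1.5 rad or more; the spatula lies flat on the bench (z of loupe_lens in the frame of pointer_tip between -0.005 and 0.005 m and horizontal distance between loupe_lens and chip_top below 0.012 m and angle between loupe_lens's own z axis and vertical below 0.1 rad and linear speed of each of loupe, spatula below 0.02 m/s and contact force between loupe and the fingers above 1 N and contact force between loupe and case below 0.2 N and contact force between loupe and stand below 0.2 N and value of joint lid above 1.5 rad and height (world z) of spatula_grip below 0.014 m and height (world z) of spatula_tip below 0.018 m); the arm keeps its last pose, push and grip.
It fails at once if the fingers push on the lid (contact force between the fingers and lid above 1 N).
It fails at once if the chip is touched (contact force between chip and anything else above 0.5 N).
It fails at once if the pointer is moved from its mark (distance of pointer_tip from where it was at the start of the episode above 0.004 m).
It fails at once if a bystander is knocked or moved (distance of any of reagent, buffer, tuberack, dish, marker from where it was at the start of the episode above 0.03 m).
It also fails if it takes over 64 s, if anything falls off the work surface, if the arm or the gripper's body presses on something with over 40 N, if the wrist force passes 120 N, or if a joint passes its speed limit or range.

ROBOT

A 6-joint arm with a two-finger parallel gripper is mounted at the origin on the work surface. World frame = base frame: x ahead of the robot, y to its left, z up, the work surface at z = 0. Lengths are in m, angles in rad, forces in N, time in s.
With the tool pointing down it reaches from about 0.25 to 0.725 m from the base axis. Payload 4 kg.
Tool frame: the origin (TCP) lies midway between the tips of the shut fingers; the grasp point (between the pads) lies 19 mm behind it; z points along the fingers, y is the line along which they close (so a half turn about z gives the same grasp; the last joint's range is limited). The gripper opens to 85 mm and grips with 20 to 120 N. Pads are 22 mm wide; open, the fingers measure 114 mm over their backs; the gripper's body (76 mm by 85 mm) begins 54 mm behind the grasp point. The pads swing forward as they close: fully open they stand 13 mm farther back than shut.
Start: joints at [1.18, 0.241, 0.005, 1.335, 0, 1.571], TCP at [0.19, 0.462, 0.231] pointing down, gripper open.
Joint ranges: [-2.72, 2.72], [-1.05, 1.87], [-1.09, 1.28], [-1.99, 2.15], [-1.42, 1.44], [-3.14, 3.14]. Speed limits (rad/s): [2.79, 2.79, 3.14, 3.14, 3.14, 3.14].

INTERFACE

Orientations are given as a unit quaternion [x, y, z, w].
In Python, from workcell import bot gives the robot as it stands.
- The arm moves only by the tool move_arm, never from a script. Its argument "motion" is a list of rows, each an object of numbers: "x", "y", "z": the shift along the tool's x, y, z in cm; "yaw": the turn about the tool's z in degrees. A call has 1 to 20 rows; each row is the pose to reach, as a shift and turn from the pose commanded when the call began, along the tool's axes at that moment; what a row does not reach only later rows make up. A row lasts 1/8 s, in which the tool goes at most 62.5 mm and 10.7 degrees, less where a joint would pass 70% of its speed; a pose out of reach is approached as far as the arm can. A call with a gripper value outside its range is refused whole. "gripper" is the opening, from -1 (shut) to 1 (fully open), set as the call begins (left out, the last holds). The fingers move at their own pace and stop on an object; the grip force is fixed at half the most. Time passes only in rows, so rows that repeat a pose let the fingers close. It gives the time, the measured TCP pose, the force, the opening and the grip force at its end, in the units of the state.
- bot.get_obs(): the state, without advancing time (a new reading comes with each control period).
- bot.camera(name): name is "scene" or "top" or "wrist"; returns the picture (400x640x3 uint8, blue, green, red); there is no depth.
- bot.camera_model(name): a dict with "K" (3x3 intrinsics, pixels), "world_from_camera" (4x4, takes a point from camera to world coordinates). Camera axes: x right, y down, z forward; pixel columns grow to the right and rows downward; lengths in m; the calibration is good to about 2 mm. A picture is of the moment at which its call begins: read the wrist's pose just before it. camera_model takes no time and is no camera call; for the wrist camera it gives the pose at the moment of the call.
- bot.job_done(): hands the job in; it is judged then, once.
Trained networks look in the newest picture that a camera, given by its name, has taken for a name from the list of things; names that differ only in an ending like _2 or _b are one class to them, and where a whole thing is asked for, a point or a joint stands for the part that bears it (a point fixed in the world has none). Each returns a list of dicts, best first, with "score" (0 to 1); they miss things now and then, are a little off and sometimes report something else, mostly with a low value. They report only what shows in the picture. A call takes as long as a camera call. They do not tell look-alikes from the thing itself.
- bot.cut_out(camera, name): "mask" (400x640 bool, what is visible of it) and "centre" ([row, column] in pixels, amid what is visible of it).
The state is a dict: "clock": time; "joint_pos": joint angles; "joint_vel": joint speeds; "tau": joint torques, N m; "eef_pos": TCP position; "tool_rot": TCP orientation; "ft_force": force on the tool from outside, world axes, zero at the start; "ft_torque": the same for the moment, N m; "grip_width": finger opening in m; "grasp_force": force on a finger pad.
Only numpy, scipy, OpenCV 4.12 (cv2) and the standard library are available. Lean on these libraries where they do the work, as an engineer would, in place of code of your own. Each camera call takes 0.05 s, during which the arm holds its last target. There are 200 camera calls.

## Working session

There is one attempt and no reset: what is moved stays moved. The work goes in short steps, Python scripts to look and compute and a tool call to move; the robot and the scene stay as the last step left them, time stands still between calls to the robot, and variables do not carry over. Pictures are saved under pics/ and viewed, at most 10 in all, crops included, and the job is handed in when it is done.

Besides the shell and the picture viewer there is one more tool, called after "Call:" as name(argument=value, ...), one argument or row to a line, values as JSON. move_arm: Moves the arm, as the interface text tells. Its arguments: {"type":"object","properties":{"motion":{"type":"array"},"gripper":{"type":"number"}},"required":["motion"]}

```bash
mkdir -p pics; python3 - <<'E'
from workcell import bot
import cv2,numpy as np
o=bot.get_obs();print(o['clock'],o['eef_pos'],o['tool_rot'],o['grip_width'])
for c in ['scene','top']:
    im=bot.camera(c);cv2.imwrite(f'pics/{c}0.png',im)
    m=bot.camera_model(c);print(c,m['K'],np.round(m['world_from_camera'],3))
    for n in ['case_centre','lid','pointer_tip','spatula_grip','loupe_grip','lid_lip','reagent','buffer','tuberack','dish','marker']:
        try:print(n,[(round(d['score'],2),np.round(d['centre']).tolist(),int(d['mask'].sum())) for d in bot.cut_out(c,n)])
        except Exception as e:print(n,e)
E
```

```text
0.0 [0.19022629 0.46171562 0.23041694] [ 1.94144063e-01  9.80972479e-01 -1.02083886e-03 -1.90331458e-04] 0.08526361491253787
scene [[388.83058222   0.         320.48837586]
 [  0.         388.83058222 199.53470436]
 [  0.           0.           1.        ]] [[-0.528  0.658 -0.537  1.064]
 [ 0.849  0.414 -0.328  0.379]
 [ 0.007 -0.629 -0.778  0.959]
 [ 0.     0.     0.     1.   ]]
case_centre [(0.56, [257.0, 324.0], 1581), (0.4, [173.0, 248.0], 345)]
lid [(0.8, [256.0, 325.0], 1386), (0.56, [256.0, 322.0], 1635)]
pointer_tip [(0.78, [239.0, 266.0], 212), (0.16, [244.0, 177.0], 585)]
spatula_grip [(0.63, [258.0, 399.0], 302), (0.57, [205.0, 452.0], 251)]
loupe_grip [(0.9, [190.0, 290.0], 400), (0.7, [173.0, 248.0], 393)]
lid_lip [(0.64, [254.0, 325.0], 1383), (0.62, [259.0, 402.0], 294)]
reagent [(0.55, [307.0, 420.0], 778)]
buffer [(0.66, [188.0, 178.0], 612)]
tuberack [(0.76, [312.0, 363.0], 1309)]
dish [(0.6, [245.0, 181.0], 620), (0.37, [256.0, 401.0], 231)]
marker [(0.64, [256.0, 461.0], 208)]
top [[451.90461582   0.         324.59779005]
 [  0.         451.90461582 198.0492769 ]
 [  0.           0.           1.        ]] [[-0.026 -0.993  0.116  0.309]
 [-1.     0.027  0.012  0.005]
 [-0.015 -0.116 -0.993  1.518]
 [ 0.     0.     0.     1.   ]]
case_centre [(0.74, [171.0, 300.0], 1121)]
lid [(0.83, [169.0, 298.0], 1089)]
pointer_tip [(0.44, [142.0, 339.0], 101)]
spatula_grip [(0.64, [206.0, 246.0], 282), (0.63, [174.0, 302.0], 1005), (0.6, [288.0, 227.0], 219)]
loupe_grip [(0.72, [211.0, 420.0], 420), (0.56, [213.0, 366.0], 362)]
lid_lip [(0.86, [173.0, 301.0], 1074), (0.62, [166.0, 214.0], 386)]
reagent [(0.68, [166.0, 214.0], 360), (0.58, [117.0, 412.0], 445)]
buffer [(0.92, [152.0, 451.0], 394), (0.74, [172.0, 302.0], 1010)]
tuberack [(0.81, [140.0, 250.0], 725)]
dish [(0.82, [117.0, 410.0], 466), (0.49, [141.0, 250.0], 723)]
marker [(0.6, [237.0, 199.0], 196)]
```

```bash
python3 - <<'E'
import cv2
a=cv2.imread('pics/scene0.png')[130:350,130:500];cv2.imwrite('pics/s1.png',cv2.resize(a,None,fx=2.15,fy=2.15,interpolation=2))
a=cv2.imread('pics/top0.png')[90:320,170:480];cv2.imwrite('pics/t1.png',cv2.resize(a,None,fx=2.5,fy=2.5,interpolation=2))
E
```

```text
(no output)
```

View pics/s1.png

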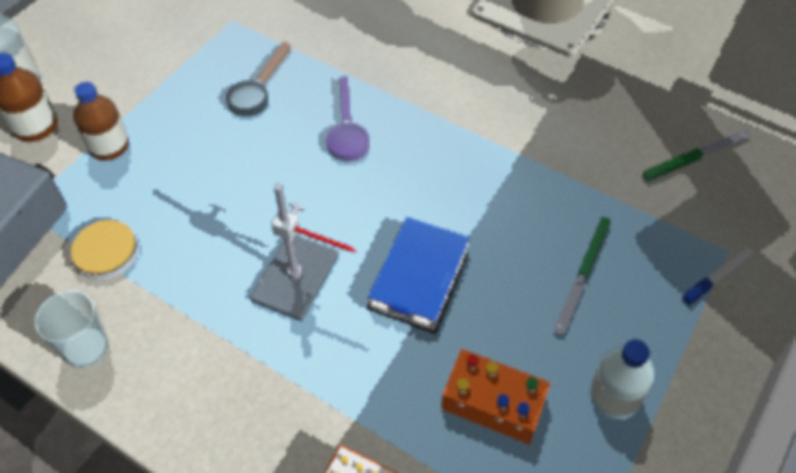

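View pics/t1.png

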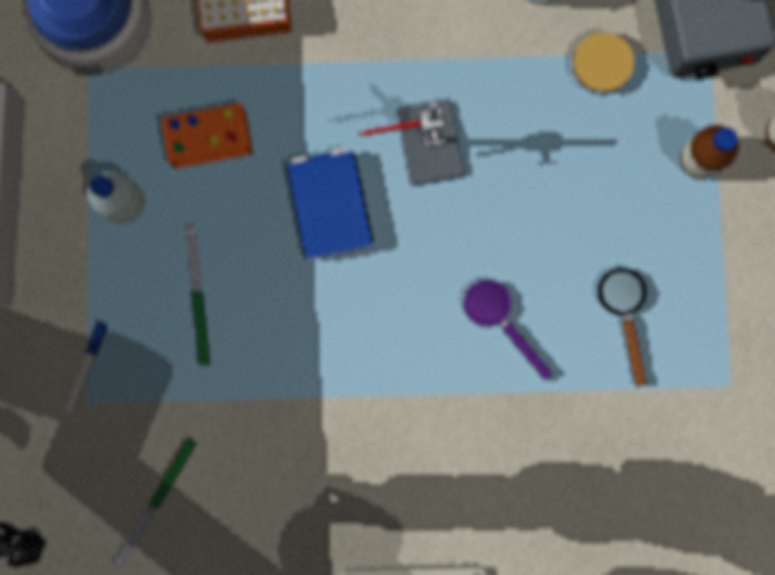

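The scene crop shows the far green spatula right of the case, with the loupe at upper left and the red pointer to the left of the lid. In the top crop the spatula handle runs (197,292)-(203,362) with its tip at (190,225). The lid corners are (287,165), (353,150), (373,240) and (305,257), the pointer tip is (361,133) and the loupe ring is (622,291).

```bash
cat > h.py <<'E'
from workcell import bot
import numpy as np, cv2
from scipy.spatial.transform import Rotation as R
def ray(m,rc):
    d=np.linalg.inv(m['K'])@[rc[1],rc[0],1.];T=m['world_from_camera'];return T[:3,3],T[:3,:3]@d
def at(m,rc,z):
    o,d=ray(m,rc);return o+d*(z-o[2])/d[2]
def tri(obs):
    A=np.zeros((3,3));b=np.zeros(3)
    for m,rc in obs:
        o,d=ray(m,rc);d=d/np.linalg.norm(d);P=np.eye(3)-np.outer(d,d);A+=P;b+=P@o
    p=np.linalg.solve(A,b)
    return p,[round(float(np.linalg.norm(np.cross((d:=ray(m,rc)[1])/np.linalg.norm(d),p-ray(m,rc)[0])))*1e3,1) for m,rc in obs]
def px(m,p):
    T=np.linalg.inv(m['world_from_camera']);q=m['K']@(T[:3,:3]@p+T[:3,3]);return q[[1,0]]/q[2]
def axis(mask):
    r,c=np.nonzero(mask);P=np.c_[r,c].astype(float);mu=P.mean(0);v=np.linalg.svd(P-mu,full_matrices=False)[2][0]
    t=(P-mu)@v;return mu+v*t.min(),mu+v*t.max()
E
python3 - <<'E'
from h import *
mt=bot.camera_model('top');ms=bot.camera_model('scene')
np.set_printoptions(precision=4,suppress=True)
T=lambda x,y:(y/2.5+90-.3,x/2.5+170-.3)
S=lambda x,y:(y/2.15+130-.3,x/2.15+130-.3)
for n,p,z in [('hand end',(203,362),.012),('hand front',(197,292),.012),('tip',(190,225),.009),('c',(287,165),.03),('c',(353,150),.03),('c',(373,240),.03),('c',(305,257),.03),('lens',(622,291),.012),('lh',(628,320),.012),('le',(641,384),.012)]:
    print(n,at(mt,T(*p),z))
print('pointer',tri([(mt,T(361,133)),(ms,S(355,250))]))
for n,p,z in [('hand end',(606,222),.012),('hand front',(583,275),.012),('tip',(560,330),.009),('lens',(246,97),.012),('c',(405,219),.03),('c',(469,236),.03)]:
    print('scene',n,at(ms,S(*p),z))
E
```

```text
hand end [0.3695 0.271  0.012 ]
hand front [0.4635 0.2784 0.012 ]
tip [0.5552 0.2879 0.009 ]
c [0.6296 0.153  0.03  ]
c [0.6476 0.0639 0.03  ]
c [0.5248 0.04   0.03  ]
c [0.5045 0.1309 0.03  ]
lens [ 0.4494 -0.2903  0.012 ]
lh [ 0.4104 -0.2963  0.012 ]
le [ 0.3253 -0.3092  0.012 ]
pointer (array([0.6484, 0.0502, 0.1201]), [0.6, 0.6])
scene hand end [0.3754 0.273  0.012 ]
scene hand front [0.4683 0.2811 0.012 ]
scene tip [0.5539 0.2893 0.009 ]
scene lens [ 0.456  -0.2878  0.012 ]
scene c [0.5276 0.0447 0.03  ]
scene c [0.5056 0.1306 0.03  ]
```

```bash
cat >> h.py <<'E'
def go(p,yang,q0=None):
    """cm shifts in tool axes and yaw deg to reach TCP p with tool y at world angle yang (deg)"""
    o=bot.get_obs();M=R.from_quat(o['tool_rot']).as_matrix()
    s=M.T@(np.array(p)-o['eef_pos'])*100
    cur=np.degrees(np.arctan2(M[1,1],M[0,1]));d=-((yang-cur+180)%360-180)
    print('now',o['clock'].__round__(2),o['eef_pos'].round(4),'yang',cur.round(1),'j6',o['joint_pos'][5].round(2),'shift',s.round(2),'yaw',round(d,1))
E
python3 -c "
from h import *
go([.439,.278,.12],95.2)"
```

```text
now 1.2 [0.1905 0.4623 0.2313] yang 67.6 j6 1.57 shift [-30.    -7.57  11.13] yaw -27.6
```

Call:
move_arm(
  motion=[
    {"x":-6,"y":-1.5,"z":2,"yaw":-7},
    {"x":-12,"y":-3,"z":4,"yaw":-14},
    {"x":-18,"y":-4.5,"z":6,"yaw":-20},
    {"x":-24,"y":-6,"z":8.5,"yaw":-27.6},
    {"x":-30,"y":-7.6,"z":11.1,"yaw":-27.6},
    {"x":-30,"y":-7.6,"z":11.1,"yaw":-27.6},
    {"x":-30,"y":-7.6,"z":11.1,"yaw":-27.6},
    {"x":-30,"y":-7.6,"z":11.1,"yaw":-27.6},
  ],
  gripper=1,
)

```text
clock: 2.2
eef_pos: [0.4383, 0.2789, 0.121]
tool_rot: [-0.046, 0.999, 0.0, 0.0]
ft_force: [-0.6, -0.0, -0.0]
grip_width: 0.0854
grasp_force: 0.0
```

```bash
python3 - <<'E'
from h import *
np.set_printoptions(precision=4,suppress=True)
m=bot.camera_model('wrist');im=bot.camera('wrist');cv2.imwrite('pics/w1.png',im);np.save('w1.npy',m,allow_pickle=True)
for d in bot.cut_out('wrist','spatula_grip'):
    a,b=axis(d['mask']);print(d['score'],d['centre'],a,b,at(m,a,.012),at(m,b,.012))
go([.439,.278,.004],95.2)
E
```

```text
0.66 [199.4, 320.8] [102.9577 318.814 ] [319.019  320.3868] [0.3691 0.2693 0.012 ] [0.5563 0.2874 0.012 ]
now 2.3 [0.4382 0.2792 0.1212] yang 95.3 j6 0.47 shift [-0.05 -0.13 11.72] yaw 0.1
```

View pics/w1.png

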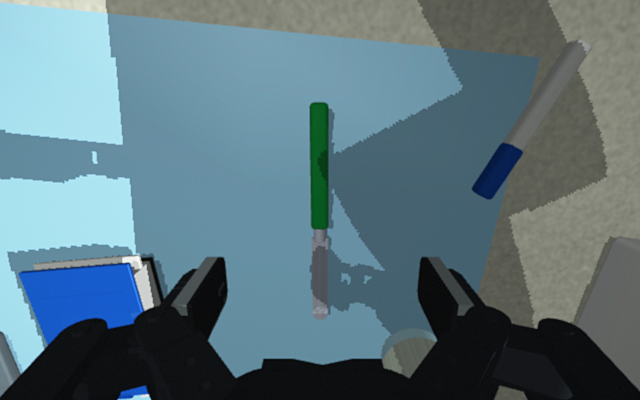

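The wrist view shows the spatula centred at column 319, with the handle at rows 103-230 and the tip at about row 319. I'll grasp it now.

Call:
move_arm(
  motion=[
    {"x":-0.2,"y":-0.25,"z":4},
    {"x":-0.2,"y":-0.25,"z":8},
    {"x":-0.2,"y":-0.25,"z":10.5},
    {"x":-0.2,"y":-0.25,"z":11.7},
    {"x":-0.2,"y":-0.25,"z":11.7},
  ],
)

```text
invalid input at $.motion[0]: expected keys x, y, z, yaw
```

Call:
move_arm(
  motion=[
    {"x":0},
    {"x":0},
    {"x":0},
    {"x":0},
    {"x":0},
    {"x":0},
    {"x":0},
    {"x":0},
  ],
  gripper=-1,
)

```text
invalid input at $.motion[0]: expected keys x, y, z, yaw
```

Call:
move_arm(
  motion=[
    {"z":-1},
    {"z":-2.5},
    {"z":-5},
    {"z":-8},
    {"z":-8},
  ],
)

```text
invalid input at $.motion[0]: expected keys x, y, z, yaw
```

```bash
python3 - <<'E'
from h import *
np.set_printoptions(precision=4,suppress=True)
go([.4,.2,.1],101)
m=bot.camera_model('wrist');im=bot.camera('wrist')
g=((im[...,1]>1.5*im[...,0]+5)&(im[...,1]>1.5*im[...,2]+5)&(im[...,1]>40)).astype(np.uint8)
a=im[:, :]
cv2.imwrite('pics/w2.png',im)
ms=bot.camera_model('scene');im=bot.camera('scene');cv2.imwrite('pics/s2.png',cv2.resize(im[130:300,270:470],None,fx=4,fy=3.5,interpolation=2))
E
```

```text
now 2.3 [0.4382 0.2792 0.1212] yang 95.3 j6 0.47 shift [ 4.55 -7.53  2.11] yaw -5.7
```

View pics/w2.png

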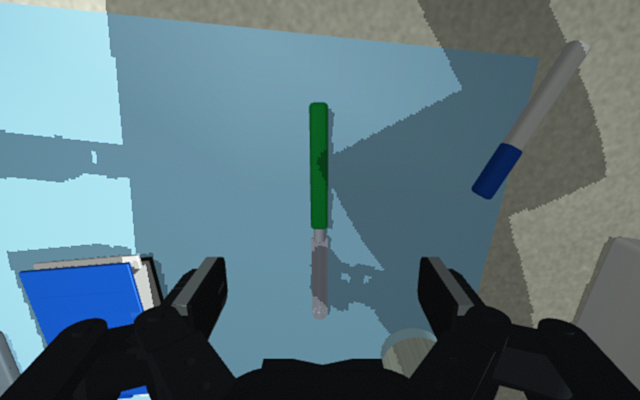

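All three moves were refused because each row needs all four keys. The view is unchanged, so I'll repeat them with full rows.

Call:
move_arm(
  motion=[
    {"x":-0.2,"y":-0.25,"z":4,"yaw":0},
    {"x":-0.2,"y":-0.25,"z":8,"yaw":0},
    {"x":-0.2,"y":-0.25,"z":10.5,"yaw":0},
    {"x":-0.2,"y":-0.25,"z":11.7,"yaw":0},
    {"x":-0.2,"y":-0.25,"z":11.7,"yaw":0},
    {"x":-0.2,"y":-0.25,"z":11.7,"yaw":0},
  ],
)

```text
clock: 3.15
eef_pos: [0.442, 0.2762, 0.0045]
tool_rot: [-0.046, 0.999, 0.001, 0.001]
ft_force: [-0.6, -0.1, 0.1]
grip_width: 0.0853
grasp_force: 0.0
```

Call:
move_arm(
  motion=[
    {"x":0,"y":0,"z":0,"yaw":0},
    {"x":0,"y":0,"z":0,"yaw":0},
    {"x":0,"y":0,"z":0,"yaw":0},
    {"x":0,"y":0,"z":0,"yaw":0},
    {"x":0,"y":0,"z":0,"yaw":0},
    {"x":0,"y":0,"z":0,"yaw":0},
    {"x":0,"y":0,"z":0,"yaw":0},
    {"x":0,"y":0,"z":0,"yaw":0},
  ],
  gripper=-1,
)

```text
clock: 4.15
eef_pos: [0.4413, 0.2756, 0.0037]
tool_rot: [-0.045, 0.999, 0.0, 0.0]
ft_force: [-1.2, 0.1, 3.7]
grip_width: 0.0121
grasp_force: 62.0
```

Call:
move_arm(
  motion=[
    {"x":0,"y":0,"z":-1,"yaw":0},
    {"x":0,"y":0,"z":-3,"yaw":0},
    {"x":0,"y":0,"z":-6,"yaw":0},
    {"x":0,"y":0,"z":-6,"yaw":0},
  ],
)

```text
clock: 4.65
eef_pos: [0.4429, 0.2766, 0.0656]
tool_rot: [-0.045, 0.999, 0.001, 0.002]
ft_force: [0.3, 0.3, -0.3]
grip_width: 0.0122
grasp_force: 61.3
```

```bash
python3 -c "
from h import *
go([.372,.059,.05],100.9)"
```

```text
now 4.65 [0.4429 0.2766 0.0656] yang 95.2 j6 0.47 shift [  9.04 -21.03   1.47] yaw -5.7
```

Call:
move_arm(
  motion=[
    {"x":4,"y":-3,"z":0,"yaw":-2},
    {"x":8,"y":-7,"z":0,"yaw":-4},
    {"x":9,"y":-12,"z":0,"yaw":-5.7},
    {"x":9,"y":-17,"z":0.5,"yaw":-5.7},
    {"x":9,"y":-21,"z":1.5,"yaw":-5.7},
    {"x":9,"y":-21,"z":1.5,"yaw":-5.7},
    {"x":9,"y":-21,"z":1.5,"yaw":-5.7},
  ],
)

```text
clock: 5.52
eef_pos: [0.3702, 0.0583, 0.048]
tool_rot: [-0.095, 0.995, 0.0, -0.0]
ft_force: [0.7, -0.0, -0.2]
grip_width: 0.0123
grasp_force: 61.3
```

```bash
python3 - <<'E'
from h import *
np.set_printoptions(precision=4,suppress=True)
go([.372,.059,.0165],100.9)
np.save('m3.npy',bot.camera_model('wrist'),allow_pickle=True)
w=bot.camera('wrist');s=bot.camera('scene')
cv2.imwrite('pics/w3.png',w);cv2.imwrite('pics/s3.png',s)
a=cv2.resize(s[200:300,270:395],(800,640),interpolation=2)[:600]
b=cv2.resize(w,(800,500))[100:]
cv2.imwrite('pics/c3.png',a);cv2.imwrite('pics/d3.png',w)
E
```

```text
now 5.53 [0.3702 0.0583 0.048 ] yang 100.9 j6 -0.03 shift [-0.19  0.03  3.15] yaw -0.0
```

View pics/d3.png

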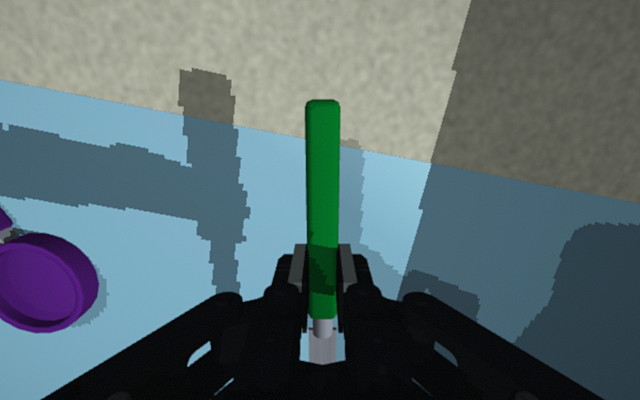

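View pics/c3.png

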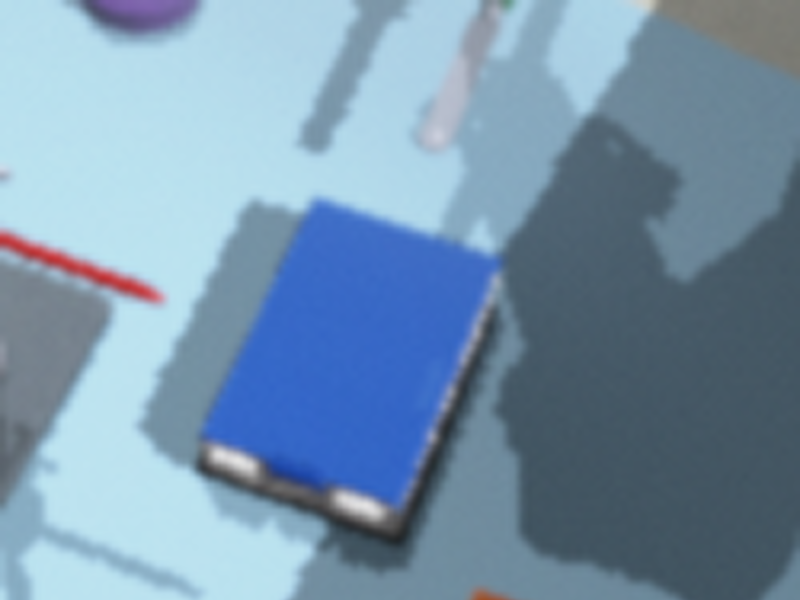

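The wrist view shows the spatula held straight along column 322. In the scene crop, the lid's front corners are (317,199) and (500,258), its rear corners (205,437) and (398,508), the blade tip is (432,150) and the pointer tip is (161,298).

```bash
python3 - <<'E'
from h import *
np.set_printoptions(precision=4,suppress=True)
ms=bot.camera_model('scene');mt=bot.camera_model('top')
S=lambda x,y:(y/6.4+200-.4,x/6.4+270-.4)
T=lambda x,y:(y/2.5+90-.3,x/2.5+170-.3)
for p in [(317,199),(500,258),(205,437),(398,508)]: print(at(ms,S(*p),.03))
print('ptr',tri([(ms,S(161,298)),(mt,T(361,133))]))
u=np.array([np.cos(.19),np.sin(.19),0]);n=np.array([-u[1],u[0],0]);o0=np.array([.3702,.0583,.05])
o,d=ray(ms,S(432,150));t=n@(o0-o)/(n@d);p=o+t*d;print('tip in plane',p,'ahead',u@(p-o0)); print('at z .052',at(ms,S(432,150),.053))
E
```

```text
[0.5234 0.0457 0.03  ]
[0.507  0.1311 0.03  ]
[0.6508 0.0699 0.03  ]
[0.636  0.1555 0.03  ]
ptr (array([0.6486, 0.0502, 0.1194]), [0.5, 0.5])
tip in plane [0.4789 0.0792 0.0401] ahead 0.11064281914467214
at z .052 [0.4871 0.0834 0.053 ]
```

```bash
python3 - <<'E'
from h import *
np.set_printoptions(precision=4,suppress=True)
t=bot.camera('top');cv2.imwrite('pics/t3.png',t)
cv2.imwrite('pics/t3c.png',cv2.resize(t[150:250,260:360],(600,600),interpolation=2))
m=np.load('m3.npy',allow_pickle=True).item();o0=np.array([.3702,.0583,.0])
for r in (99,101): print(at(m,(r,322),.060), np.linalg.norm((at(m,(r,322),.060)-o0)[:2]))
print(m['world_from_camera'])
E
```

```text
[0.2985 0.0434 0.06  ] 0.07325053961202159
[0.2992 0.0435 0.06  ] 0.0725184533280132
[[-0.1882  0.9384  0.2896  0.298 ]
 [ 0.9821  0.1794  0.057   0.0431]
 [ 0.0015  0.2952 -0.9554  0.1911]
 [ 0.      0.      0.      1.    ]]
```

View pics/t3c.png

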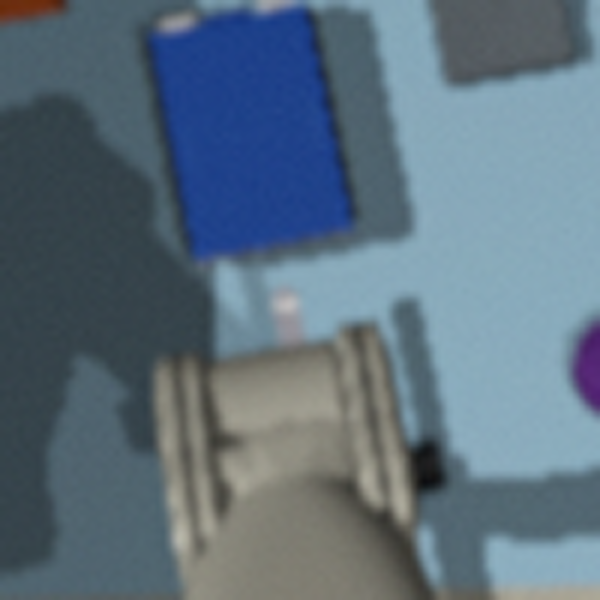

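In this crop the blade tip is at (286,289), and the lid's front edge runs from (193,262) to (352,227).

```bash
python3 - <<'E'
from h import *
np.set_printoptions(precision=4,suppress=True)
ms=bot.camera_model('scene');mt=bot.camera_model('top')
S=lambda x,y:(y/6.4+200-.4,x/6.4+270-.4)
T=lambda x,y:(y/6+150-.4,x/6+260-.4)
print('tip',tri([(ms,S(432,150)),(mt,T(286,289))]))
for a,b in [((317,199),(352,227)),((500,258),(193,262)),((205,437),(310,8)),]: print('corner',tri([(ms,S(*a)),(mt,T(*b))]),at(mt,T(*b),.03))
# handle width: wrist
w=cv2.imread('pics/w3.png').astype(int);g=(w[...,1]>w[...,0]*1.5+10)&(w[...,1]>w[...,2]*1.5+10)
for r in range(105,241,15): print(r,g[r].sum(),end=' ')
w=cv2.imread('pics/w1.png').astype(int);g=(w[...,1]>w[...,0]*1.5+10)&(w[...,1]>w[...,2]*1.5+10);print()
for r in range(105,230,15): print(r,g[r].sum(),end=' ')
print(bot.camera_model('wrist')['K'][0,0])
E
```

```text
tip (array([0.483 , 0.0799, 0.0457]), [1.3, 1.3])
corner (array([0.5197, 0.0429, 0.0233]), [0.5, 0.5]) [0.519  0.0423 0.03  ]
corner (array([0.5031, 0.1304, 0.0241]), [1.0, 1.0]) [0.5019 0.1308 0.03  ]
corner (array([0.6456, 0.0644, 0.017 ]), [1.3, 1.3]) [0.6433 0.0628 0.03  ]
105 33 120 34 135 34 150 32 165 32 180 32 195 31 210 31 225 30 240 30 
105 16 120 18 135 17 150 17 165 17 180 17 195 16 210 16 225 16 328.28215607077374
```

Call:
move_arm(
  motion=[
    {"x":0,"y":0,"z":1.5,"yaw":0},
    {"x":0,"y":0,"z":3.1,"yaw":0},
    {"x":0,"y":0,"z":3.1,"yaw":0},
    {"x":-1,"y":0,"z":3.1,"yaw":0},
    {"x":-1.8,"y":0,"z":3.1,"yaw":0},
    {"x":-1.8,"y":0,"z":3.1,"yaw":0},
    {"x":-1.8,"y":0,"z":3.1,"yaw":0},
  ],
)

```text
clock: 6.55
eef_pos: [0.3882, 0.0615, 0.0174]
tool_rot: [-0.095, 0.995, 0.0, -0.0]
ft_force: [-0.4, -0.8, -0.6]
grip_width: 0.0121
grasp_force: 61.3
```

Call:
move_arm(
  motion=[
    {"x":-0.5,"y":0,"z":0.05,"yaw":0},
    {"x":-1,"y":0,"z":0.05,"yaw":0},
    {"x":-1.4,"y":0,"z":0.05,"yaw":0},
    {"x":-1.9,"y":0,"z":0.05,"yaw":0},
    {"x":-1.9,"y":0,"z":0.05,"yaw":0},
    {"x":-1.9,"y":0,"z":0.05,"yaw":0},
  ],
)

```text
clock: 7.3
eef_pos: [0.4067, 0.0651, 0.0167]
tool_rot: [-0.095, 0.995, -0.0, -0.0]
ft_force: [-0.6, 1.1, -0.2]
grip_width: 0.0117
grasp_force: 61.3
```

```bash
python3 - <<'E'
from h import *
s=bot.camera('scene');t=bot.camera('top')
a=cv2.resize(s[200:300,270:395],(800,640),interpolation=2)[:500,150:650]
b=cv2.resize(t[150:250,260:360],(600,600),interpolation=2)[:500,100:400]
cv2.imwrite('pics/c4.png',np.hstack([a,b]))
E
```

```text
(no output)
```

View pics/c4.png

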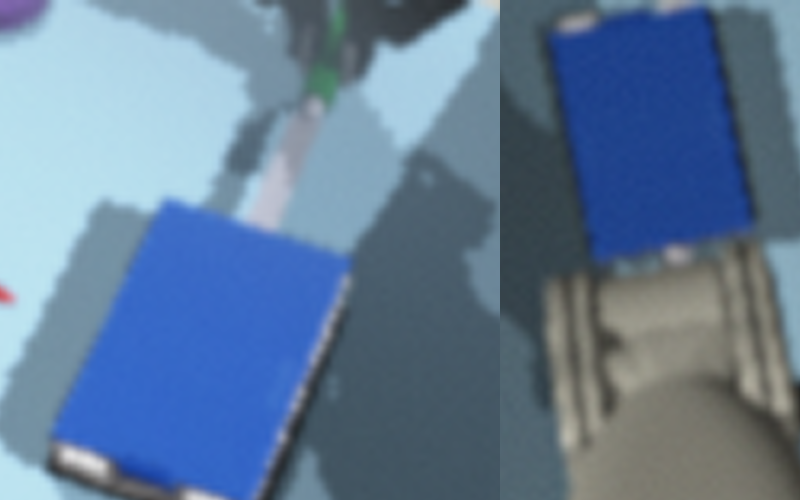

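The scene crop shows the blade entering under the lip, a little to the middle's left side, so it is in the gap. I'll lift along the lip's arc.

Call:
move_arm(
  motion=[
    {"x":0,"y":0,"z":-0.4,"yaw":0},
    {"x":0,"y":0,"z":-1,"yaw":0},
    {"x":-0.06,"y":0,"z":-1.64,"yaw":0},
    {"x":-0.2,"y":0,"z":-2.5,"yaw":0},
    {"x":-0.43,"y":0,"z":-3.46,"yaw":0},
    {"x":-0.7,"y":0,"z":-4.3,"yaw":0},
    {"x":-1.07,"y":0,"z":-5.2,"yaw":0},
    {"x":-1.5,"y":0,"z":-6,"yaw":0},
    {"x":-2,"y":0,"z":-6.8,"yaw":0},
    {"x":-2,"y":0,"z":-6.8,"yaw":0},
  ],
)

```text
clock: 8.65
eef_pos: [0.428, 0.0692, 0.0857]
tool_rot: [-0.095, 0.995, 0.0, 0.001]
ft_force: [-0.7, 0.1, -0.2]
grip_width: 0.0122
grasp_force: 61.3
```

```bash
python3 - <<'E'
from h import *
s=bot.camera('scene')
cv2.imwrite('pics/c5.png',cv2.resize(s[170:290,260:400],(700,600),interpolation=2))
E
```

```text
(no output)
```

View pics/c5.png

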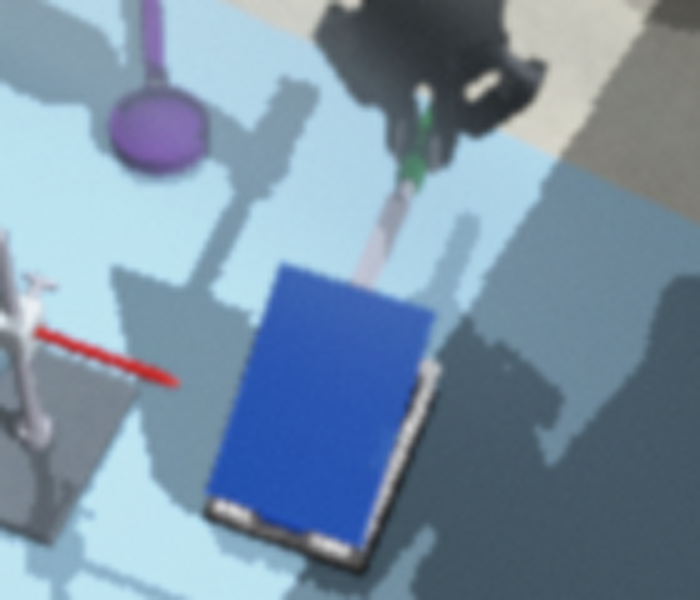

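The lid is up about 0.5 rad, resting on the blade. I'll continue along the arc.

Call:
move_arm(
  motion=[
    {"x":-0.55,"y":0,"z":-0.75,"yaw":0},
    {"x":-1.15,"y":0,"z":-1.4,"yaw":0},
    {"x":-1.8,"y":0,"z":-2,"yaw":0},
    {"x":-2.5,"y":0,"z":-2.6,"yaw":0},
    {"x":-3.2,"y":0,"z":-3.15,"yaw":0},
    {"x":-4,"y":0,"z":-3.6,"yaw":0},
    {"x":-4.8,"y":0,"z":-4.05,"yaw":0},
    {"x":-5.6,"y":0,"z":-4.4,"yaw":0},
    {"x":-6.4,"y":0,"z":-4.7,"yaw":0},
    {"x":-7.3,"y":0,"z":-4.9,"yaw":0},
    {"x":-8.1,"y":0,"z":-5,"yaw":0},
    {"x":-9,"y":0,"z":-5.1,"yaw":0},
    {"x":-9.9,"y":0,"z":-5.1,"yaw":0},
    {"x":-10.8,"y":0,"z":-5.1,"yaw":0},
    {"x":-11.7,"y":0,"z":-5,"yaw":0},
    {"x":-12.6,"y":0,"z":-4.9,"yaw":0},
    {"x":-12.9,"y":0,"z":-4.9,"yaw":0},
    {"x":-12.9,"y":0,"z":-4.9,"yaw":0},
    {"x":-12.9,"y":0,"z":-4.9,"yaw":0},
  ],
)

```text
clock: 11.08
eef_pos: [0.553, 0.0934, 0.1338]
tool_rot: [-0.095, 0.995, 0.0, -0.0]
ft_force: [-0.6, 0.2, -0.8]
grip_width: 0.0128
grasp_force: 61.3
```

```bash
python3 - <<'E'
from h import *
s=bot.camera('scene')
cv2.imwrite('pics/c6.png',cv2.resize(s[150:290,250:410],(680,595),interpolation=2))
E
```

```text
(no output)
```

View pics/c6.png

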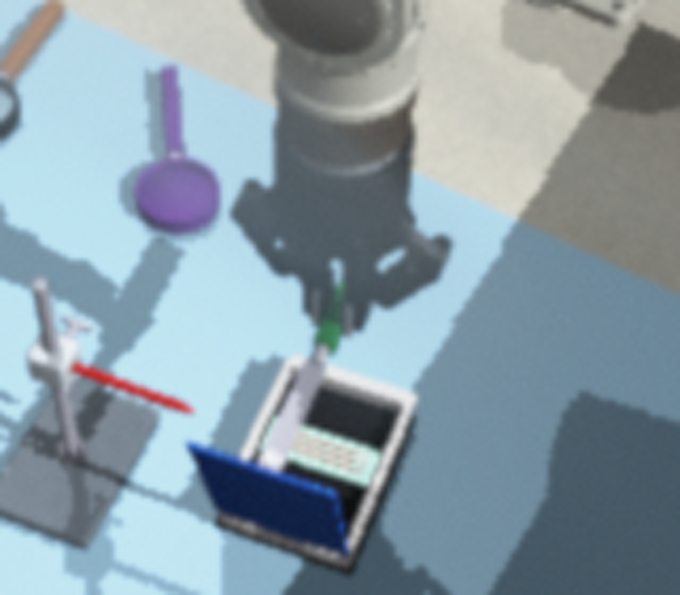

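The lid stands upright or beyond, the blade tip is against its inner face, and the pale chip with its channels is visible. I'll back the blade out and lay the spatula where it came from.

Call:
move_arm(
  motion=[
    {"x":3,"y":0,"z":0,"yaw":0},
    {"x":7,"y":0,"z":0,"yaw":0},
    {"x":12,"y":0,"z":0,"yaw":0},
    {"x":15,"y":0,"z":0,"yaw":0},
    {"x":15,"y":5,"z":2,"yaw":2},
    {"x":15,"y":10,"z":4,"yaw":4},
    {"x":15,"y":15,"z":6,"yaw":5.7},
    {"x":15,"y":15,"z":6,"yaw":5.7},
  ],
)

```text
clock: 12.12
eef_pos: [0.3759, 0.2144, 0.0729]
tool_rot: [-0.048, 0.999, -0.0, -0.001]
ft_force: [0.6, -0.9, -0.9]
grip_width: 0.0122
grasp_force: 61.3
```

```bash
python3 - <<'E'
from h import *
np.set_printoptions(precision=4,suppress=True)
go([.4413,.2756,.0055],95.2)
for c in ('scene','top'):
    im=bot.camera(c);m=bot.camera_model(c);cv2.imwrite(f'pics/{c}7.png',im)
    for n in ('lid','chip_top'):
        for d in bot.cut_out(c,n)[:2]:
            r,q=np.nonzero(d['mask']);print(c,n,round(d['score'],2),d['centre'],d['mask'].sum(),'rows',r.min(),r.max(),'cols',q.min(),q.max(),at(m,d['centre'],.018))
    b=((im[...,0]>90)&(im[...,0]>2.2*im[...,2])&(im[...,0]>1.5*im[...,1])).astype(np.uint8)
    n,l,st,ce=cv2.connectedComponentsWithStats(b)
    for i in range(1,n):
        if st[i,4]>120:
            box=cv2.boxPoints(cv2.minAreaRect(np.argwhere(l==i)[:,::-1].astype(np.float32)));print(c,'blue',st[i],box.round(1).tolist())
E
```

```text
now 12.12 [0.3759 0.2144 0.0729] yang 95.5 j6 0.42 shift [-7.11  5.46  6.73] yaw 0.3
scene lid 0.89 [267.3, 310.4] 464 rows 255 279 cols 295 331 [0.6313 0.0851 0.018 ]
scene chip_top 0.67 [228.7, 390.8] 209 rows 202 242 cols 382 400 [0.3984 0.2159 0.018 ]
scene chip_top 0.55 [259.2, 321.9] 267 rows 248 263 cols 312 339 [0.5932 0.0984 0.018 ]
scene blue [ 73 144  16  12 143] [[71.4000015258789, 147.8000030517578], [84.19999694824219, 141.39999389648438], [89.19999694824219, 151.39999389648438], [76.4000015258789, 157.8000030517578]]
scene blue [  0 187  11  21 147] [[-0.0, 187.0], [10.0, 187.0], [10.0, 207.0], [0.0, 207.0]]
scene blue [ 35 186  41  25 512] [[34.5, 197.10000610351562], [41.20000076293945, 182.8000030517578], [75.19999694824219, 198.60000610351562], [68.5, 213.0]]
scene blue [  0 210  21  41 456] [[-0.0, 210.0], [20.0, 210.0], [20.0, 250.0], [0.0, 250.0]]
scene blue [363 378  57  22 906] [[363.0, 378.0], [419.0, 378.0], [419.0, 399.0], [363.0, 399.0]]
top lid 0.87 [145.7, 293.9] 583 rows 131 154 cols 279 309 [0.6658 0.1217 0.018 ]
top chip_top 0.71 [169.3, 298.3] 174 rows 167 178 cols 290 312 [0.5842 0.1083 0.018 ]
top blue [508  69  37  17 470] [[507.6000061035156, 72.5999984741211], [542.9000244140625, 68.0999984741211], [544.5, 81.30000305175781], [509.20001220703125, 85.69999694824219]]
top blue [181  71  29  35 779] [[181.0, 71.0], [209.0, 71.0], [209.0, 105.0], [181.0, 105.0]]
top blue [614  72  26  38 680] [[614.0, 72.0], [639.0, 72.0], [639.0, 109.0], [614.0, 109.0]]
```

Call:
move_arm(
  motion=[
    {"x":-3.5,"y":2.7,"z":0,"yaw":0.3},
    {"x":-7.1,"y":5.5,"z":2,"yaw":0.3},
    {"x":-7.1,"y":5.5,"z":4.5,"yaw":0.3},
    {"x":-7.1,"y":5.5,"z":6,"yaw":0.3},
    {"x":-7.1,"y":5.5,"z":6.8,"yaw":0.3},
    {"x":-7.1,"y":5.5,"z":6.8,"yaw":0.3},
    {"x":-7.1,"y":5.5,"z":6.8,"yaw":0.3},
  ],
)

```text
clock: 13.3
eef_pos: [0.4437, 0.2736, 0.0067]
tool_rot: [-0.043, 0.999, 0.0, 0.001]
ft_force: [0.2, 0.6, 0.3]
grip_width: 0.0121
grasp_force: 61.3
```

Call:
move_arm(
  motion=[
    {"x":0,"y":0,"z":0,"yaw":0},
    {"x":0,"y":0,"z":0,"yaw":0},
    {"x":0,"y":0,"z":0,"yaw":0},
    {"x":0,"y":0,"z":0,"yaw":0},
    {"x":0,"y":0,"z":0,"yaw":0},
    {"x":0,"y":0,"z":0,"yaw":0},
  ],
  gripper=1,
)

```text
clock: 14.05
eef_pos: [0.4432, 0.2735, 0.0058]
tool_rot: [-0.043, 0.999, -0.0, -0.0]
ft_force: [-0.0, 0.4, -0.4]
grip_width: 0.0856
grasp_force: 0.0
```

Call:
move_arm(
  motion=[
    {"x":0,"y":0,"z":-2,"yaw":0},
    {"x":0,"y":0,"z":-6,"yaw":0},
    {"x":0,"y":0,"z":-12,"yaw":0},
    {"x":0,"y":0,"z":-18,"yaw":0},
    {"x":0,"y":0,"z":-20,"yaw":0},
    {"x":0,"y":0,"z":-20,"yaw":0},
    {"x":0,"y":0,"z":-20,"yaw":0},
  ],
)

```text
clock: 14.92
eef_pos: [0.4424, 0.273, 0.2043]
tool_rot: [-0.043, 0.999, -0.001, -0.001]
ft_force: [0.3, -0.8, 0.3]
grip_width: 0.0851
grasp_force: 0.0
```

```bash
python3 - <<'E'
from h import *
np.set_printoptions(precision=4,suppress=True)
for c in ('scene','top','wrist'):
    m=bot.camera_model(c);im=bot.camera(c);cv2.imwrite(f'pics/{c}8.png',im)
    for n in ('chip_top','loupe_grip','spatula_grip','pointer_tip'):
        for d in bot.cut_out(c,n)[:3]:
            a,b=axis(d['mask']);print(c,n,round(d['score'],2),d['centre'],d['mask'].sum(),at(m,d['centre'],.018),at(m,a,.012),at(m,b,.012))
go([.389,-.3,.13],97)
go([.389,-.3,.13],277)
print(bot.get_obs()['joint_pos'])
E
```

```text
scene chip_top 0.49 [258.8, 323.4] 273 [0.5899 0.1012 0.018 ] [0.5676 0.1394 0.012 ] [0.5849 0.0595 0.012 ]
scene loupe_grip 0.67 [193.0, 287.0] 390 [ 0.4487 -0.1204  0.018 ] [ 0.3429 -0.1842  0.012 ] [ 0.4738 -0.0849  0.012 ]
scene spatula_grip 0.78 [261.0, 396.6] 266 [0.4883 0.2762 0.018 ] [0.3733 0.2688 0.012 ] [0.5621 0.2845 0.012 ]
scene pointer_tip 0.68 [258.4, 320.7] 258 [0.5928 0.0942 0.018 ] [0.5675 0.1367 0.012 ] [0.5848 0.0586 0.012 ]
scene pointer_tip 0.54 [233.6, 265.6] 211 [ 0.6078 -0.0847  0.018 ] [0.596  0.0037 0.012 ] [ 0.6121 -0.116   0.012 ]
top chip_top 0.51 [171.5, 298.7] 166 [0.5767 0.1071 0.018 ] [0.5662 0.1353 0.012 ] [0.5815 0.0624 0.012 ]
top loupe_grip 0.94 [214.1, 368.7] 452 [ 0.4266 -0.1229  0.018 ] [ 0.4624 -0.092   0.012 ] [ 0.3349 -0.1857  0.012 ]
top loupe_grip 0.91 [209.5, 421.1] 461 [ 0.4372 -0.2972  0.018 ] [ 0.4785 -0.2852  0.012 ] [ 0.3223 -0.3086  0.012 ]
top spatula_grip 0.49 [209.7, 245.7] 190 [0.4524 0.2867 0.018 ] [0.5539 0.2833 0.012 ] [0.384  0.2676 0.012 ]
top pointer_tip 0.47 [139.1, 339.6] 45 [ 0.6841 -0.0338  0.018 ] [0.6779 0.0436 0.012 ] [ 0.6839 -0.0558  0.012 ]
wrist chip_top 0.92 [274.6, 152.6] 1255 [0.5774 0.0911 0.018 ] [0.5719 0.1294 0.012 ] [0.5885 0.0552 0.012 ]
wrist loupe_grip 0.49 [173.9, 328.0] 2334 [0.4442 0.2789 0.018 ] [0.3712 0.2667 0.012 ] [0.5586 0.2834 0.012 ]
wrist spatula_grip 0.63 [174.7, 323.9] 2237 [0.4454 0.2747 0.018 ] [0.3721 0.2669 0.012 ] [0.5599 0.2836 0.012 ]
wrist pointer_tip 0.75 [321.7, 406.5] 3752 [0.6157 0.3884 0.018 ] [0.5631 0.3631 0.012 ] [0.6907 0.4169 0.012 ]
now 15.68 [0.4433 0.2735 0.2059] yang 94.9 j6 0.47 shift [ 10.32 -56.68   7.58] yaw -2.1
now 15.68 [0.4433 0.2735 0.2059] yang 94.9 j6 0.47 shift [ 10.32 -56.68   7.58] yaw 177.9
[ 0.5528  0.2938  0.0095  1.2863 -0.      0.4671]
```

Call:
move_arm(
  motion=[
    {"x":2,"y":-5.5,"z":0,"yaw":0},
    {"x":4,"y":-11,"z":0,"yaw":0},
    {"x":6,"y":-17,"z":0,"yaw":0},
    {"x":8,"y":-23,"z":0,"yaw":0},
    {"x":10.3,"y":-29,"z":0,"yaw":0},
    {"x":10.3,"y":-35,"z":0,"yaw":-1},
    {"x":10.3,"y":-41,"z":1,"yaw":-2},
    {"x":10.3,"y":-47,"z":3,"yaw":-3},
    {"x":10.3,"y":-52,"z":5,"yaw":-3.6},
    {"x":10.3,"y":-56.7,"z":7.6,"yaw":-3.6},
    {"x":10.3,"y":-56.7,"z":7.6,"yaw":-3.6},
    {"x":10.3,"y":-56.7,"z":7.6,"yaw":-3.6},
    {"x":10.3,"y":-56.7,"z":7.6,"yaw":-3.6},
  ],
)

```text
clock: 17.3
eef_pos: [0.3895, -0.2994, 0.1307]
tool_rot: [-0.075, 0.997, -0.0, 0.001]
ft_force: [-0.2, -0.3, 0.2]
grip_width: 0.0855
grasp_force: 0.0
```

```bash
python3 - <<'E'
from h import *
np.set_printoptions(precision=4,suppress=True)
m=bot.camera_model('wrist');im=bot.camera('wrist');cv2.imwrite('pics/w9.png',im)
for d in bot.cut_out('wrist','loupe_grip')[:3]:
    a,b=axis(d['mask']);r,c=np.nonzero(d['mask']);print(round(d['score'],2),d['centre'],d['mask'].sum(),a,b,at(m,a,.013),at(m,b,.013),im[int(d['centre'][0]),int(d['centre'][1])])
    w=[(int(x),int(d['mask'][x].sum()),round(float(np.nonzero(d['mask'][x])[0].mean()),1)) for x in range(r.min(),r.max(),12)];print(w)
go([.3895,-.2985,.005],98.5)
E
```

```text
0.86 [246.1, 319.7] 5990 [109.9906 322.2418] [293.0118 322.6458] [ 0.3259 -0.3099  0.013 ] [ 0.4855 -0.2855  0.013 ] [130 120  92]
[(110, 12, 323.5), (122, 17, 322.0), (134, 18, 322.5), (146, 18, 322.5), (158, 17, 322.0), (170, 17, 322.0), (182, 18, 322.5), (194, 16, 322.5), (206, 16, 322.5), (218, 14, 322.5), (230, 47, 322.0), (242, 65, 323.0), (254, 71, 322.0), (266, 71, 323.0), (278, 62, 322.5), (290, 30, 322.5)]
0.82 [259.6, 508.6] 6316 [151.1685 466.4134] [305.4116 536.0887] [ 0.3401 -0.1917  0.013 ] [ 0.4691 -0.0882  0.013 ] [95 25 61]
[(149, 1, 473.0), (161, 24, 472.5), (173, 24, 477.5), (185, 24, 482.5), (197, 22, 487.5), (209, 22, 492.5), (221, 23, 498.0), (233, 22, 503.5), (245, 43, 520.0), (257, 68, 522.5), (269, 79, 522.0), (281, 76, 521.5), (293, 64, 521.5), (305, 34, 520.5)]
now 17.4 [ 0.3897 -0.2995  0.1309] yang 98.6 j6 -0.81 shift [ 0.02  0.12 12.59] yaw 0.1
```

Call:
move_arm(
  motion=[
    {"x":-0.2,"y":0,"z":4,"yaw":0},
    {"x":-0.2,"y":0,"z":8,"yaw":0},
    {"x":-0.2,"y":0,"z":11,"yaw":0},
    {"x":-0.2,"y":0,"z":12.6,"yaw":0},
    {"x":-0.2,"y":0,"z":12.6,"yaw":0},
    {"x":-0.2,"y":0,"z":12.6,"yaw":0},
  ],
)

```text
clock: 18.15
eef_pos: [0.392, -0.3001, 0.0049]
tool_rot: [-0.075, 0.997, -0.001, 0.001]
ft_force: [0.1, 0.5, 0.7]
grip_width: 0.0853
grasp_force: 0.0
```

Call:
move_arm(
  motion=[
    {"x":0,"y":0,"z":0,"yaw":0},
    {"x":0,"y":0,"z":0,"yaw":0},
    {"x":0,"y":0,"z":0,"yaw":0},
    {"x":0,"y":0,"z":0,"yaw":0},
    {"x":0,"y":0,"z":0,"yaw":0},
    {"x":0,"y":0,"z":0,"yaw":0},
    {"x":0,"y":0,"z":0,"yaw":0},
    {"x":0,"y":0,"z":0,"yaw":0},
  ],
  gripper=-1,
)

```text
clock: 19.15
eef_pos: [0.3913, -0.3002, 0.0042]
tool_rot: [-0.074, 0.997, -0.0, 0.0]
ft_force: [-0.7, 0.1, 5.6]
grip_width: 0.0119
grasp_force: 61.9
```

Call:
move_arm(
  motion=[
    {"x":0,"y":0,"z":-1,"yaw":0},
    {"x":0,"y":0,"z":-4,"yaw":0},
    {"x":0,"y":0,"z":-8,"yaw":0},
    {"x":0,"y":0,"z":-13,"yaw":0},
    {"x":0,"y":0,"z":-13,"yaw":0},
    {"x":0,"y":0,"z":-13,"yaw":0},
  ],
)

```text
clock: 19.9
eef_pos: [0.3907, -0.2997, 0.1335]
tool_rot: [-0.074, 0.997, 0.0, -0.0]
ft_force: [0.0, -0.5, -0.3]
grip_width: 0.0119
grasp_force: 61.2
```

```bash
python3 - <<'E'
from h import *
np.set_printoptions(precision=4,suppress=True)
go([.577-.06*.98-.11*.98,.098-.17*.19,.135],100.9)
# pointer red tip in scene/top, sub-pixel
for c in ('scene','top'):
    m=bot.camera_model(c);im=cv2.imread(f'pics/{c}8.png').astype(int)
    red=((im[...,2]>90)&(im[...,2]>2*im[...,1])&(im[...,2]>2*im[...,0])).astype(np.uint8)
    n,l,st,ce=cv2.connectedComponentsWithStats(red)
    for i in range(1,n):
        if st[i,4]>15:
            a,b=axis(l==i);print(c,st[i],a.round(1),b.round(1))
E
```

```text
now 19.9 [ 0.3907 -0.2997  0.1335] yang 98.5 j6 -0.8 shift [-7.35 35.85 -0.14] yaw -2.4
scene [268 236  25  10  28] [236.3 267.9] [245.2 291.9]
scene [337 294  47  41 884] [304.5 339.7] [324.6 379.7]
scene [271 365  61  34 212] [388.8 326.6] [377.2 269.7]
top [235 132  35  24 455] [141.4 268.1] [147.9 236.6]
top [328 138  10   3  19] [138.9 337.1] [140. 328.]
```

Call:
move_arm(
  motion=[
    {"x":0,"y":4,"z":0,"yaw":0},
    {"x":-1,"y":9,"z":0,"yaw":0},
    {"x":-2,"y":14,"z":0,"yaw":-0.5},
    {"x":-3.5,"y":19,"z":0,"yaw":-1},
    {"x":-5,"y":24,"z":0,"yaw":-1.5},
    {"x":-6.3,"y":29,"z":0,"yaw":-2},
    {"x":-7.3,"y":33,"z":0,"yaw":-2.4},
    {"x":-7.3,"y":35.8,"z":0,"yaw":-2.4},
    {"x":-7.3,"y":35.8,"z":0,"yaw":-2.4},
    {"x":-7.3,"y":35.8,"z":0,"yaw":-2.4},
  ],
)

```text
clock: 21.15
eef_pos: [0.4094, 0.0643, 0.1327]
tool_rot: [-0.095, 0.995, -0.0, -0.001]
ft_force: [0.2, -0.6, -0.5]
grip_width: 0.0123
grasp_force: 61.2
```

```bash
python3 - <<'E'
from h import *
np.set_printoptions(precision=4,suppress=True)
for c in ('scene','top','wrist'):
    m=bot.camera_model(c);im=bot.camera(c);cv2.imwrite(f'pics/{c}10.png',im)
    for n in ('chip_top','loupe_grip'):
        for d in bot.cut_out(c,n)[:2]:
            a,b=axis(d['mask']);z=.018 if n[0]=='c' else .145;print(c,n,round(d['score'],2),d['centre'],d['mask'].sum(),(at(m,a,z)+at(m,b,z))/2,at(m,a,z),at(m,b,z))
go([.577-.06*.982,.098-.06*.189,.117],100.9)
E
```

```text
scene chip_top 0.73 [258.5, 322.8] 226 [0.5794 0.0994 0.018 ] [0.5868 0.0623 0.018 ] [0.5719 0.1366 0.018 ]
scene loupe_grip 0.72 [199.7, 338.4] 491 [0.45   0.0752 0.145 ] [0.3851 0.0634 0.145 ] [0.5148 0.087  0.145 ]
scene loupe_grip 0.61 [191.2, 286.8] 382 [ 0.5007 -0.0623  0.145 ] [ 0.445  -0.1062  0.145 ] [ 0.5564 -0.0184  0.145 ]
top chip_top 0.56 [169.6, 300.6] 221 [0.5731 0.0991 0.018 ] [0.5798 0.0594 0.018 ] [0.5664 0.1389 0.018 ]
top loupe_grip 0.9 [214.1, 365.8] 376 [ 0.3911 -0.1264  0.145 ] [ 0.4467 -0.0839  0.145 ] [ 0.3355 -0.1688  0.145 ]
top loupe_grip 0.6 [208.4, 251.0] 152 [0.4472 0.2516 0.145 ] [0.5258 0.2581 0.145 ] [0.3686 0.245  0.145 ]
wrist loupe_grip 0.61 [238.7, 322.1] 8045 [0.4039 0.062  0.145 ] [0.3452 0.0508 0.145 ] [0.4626 0.0732 0.145 ]
now 21.6 [0.4104 0.0645 0.1339] yang 100.9 j6 -0.03 shift [-10.99   0.14   1.69] yaw -0.0
```

Call:
move_arm(
  motion=[
    {"x":-3,"y":0.1,"z":0,"yaw":0},
    {"x":-6,"y":0.2,"z":0.5,"yaw":0},
    {"x":-9,"y":0.25,"z":1,"yaw":0},
    {"x":-10.9,"y":0.25,"z":1.5,"yaw":0},
    {"x":-10.9,"y":0.25,"z":1.7,"yaw":0},
    {"x":-10.9,"y":0.25,"z":1.7,"yaw":0},
    {"x":-10.9,"y":0.25,"z":1.7,"yaw":0},
  ],
)

```text
clock: 22.48
eef_pos: [0.5161, 0.0878, 0.117]
tool_rot: [-0.095, 0.995, -0.0, -0.0]
ft_force: [-0.1, 0.3, -1.1]
grip_width: 0.0125
grasp_force: 61.2
```

```bash
python3 - <<'E'
from h import *
np.set_printoptions(precision=4,suppress=True)
go([.517,.0877,.117],100.9)
o=bot.get_obs();u=np.array([np.cos(.19),np.sin(.19),0]);L=o['eef_pos']+.0605*u+[0,0,.0038]
print('lens FK',L)
for c in ('scene','top'):
    m=bot.camera_model(c);im=bot.camera(c);cv2.imwrite(f'pics/{c}11.png',im)
    print(c,'exp lens px',px(m,L))
    # predicted ring silhouette (top/bottom circles hull)
    t=np.linspace(0,2*np.pi,60);P=[L+[.032*np.cos(a),.032*np.sin(a),z] for a in t for z in(-.008,.008)]
    h=cv2.convexHull(np.array([px(m,p)[::-1] for p in P],np.float32));pm=np.zeros((400,640),np.uint8);cv2.fillPoly(pm,[h.round().astype(int)],1)
    print('pred bbox',h[:,0].min(0),h[:,0].max(0))
    for d in bot.cut_out(c,'loupe_lens')[:3]:
        r,q=np.nonzero(d['mask']);print('lens',round(d['score'],2),d['centre'],len(r),q.min(),r.min(),q.max(),r.max())
    for d in bot.cut_out(c,'pointer_tip')[:2]:
        r,q=np.nonzero(d['mask']);print('ptr',round(d['score'],2),d['centre'],len(r),q.min(),r.min(),q.max(),r.max())
    r0,c0=((240,280) if c=='scene' else (134,308))
    print('redness\n',(im[r0:r0+12,c0:c0+26,2].astype(int)-im[r0:r0+12,c0:c0+26,1]))
E
```

```text
now 22.48 [0.5161 0.0878 0.117 ] yang 100.9 j6 -0.02 shift [-0.09 -0.02  0.  ] yaw 0.0
lens FK [0.5755 0.0992 0.1208]
scene exp lens px [234.0455 326.1414]
pred bbox [313.7574 222.1672] [338.6449 246.2555]
lens 0.87 [196.1, 292.1] 343 282 168 301 203
lens 0.66 [267.9, 313.2] 459 295 255 330 278
lens 0.56 [235.3, 327.0] 548 314 211 338 246
ptr 0.74 [239.1, 264.5] 235 256 224 293 246
redness
 [[127  87  49  25   1 -17 -26 -29 -29 -30 -30 -29 -30 -34 -39 -39 -38 -37
  -38 -38 -37 -38 -36 -37 -38 -37]
 [137 141 133 121  84  42  15  -4 -19 -26 -29 -29 -31 -36 -40 -38 -37 -37
  -37 -37 -37 -38 -37 -37 -38 -35]
 [ 64  99 121 140 143 132 115  82  40   8  -8 -23 -33 -39 -39 -37 -37 -38
  -37 -37 -37 -37 -37 -39 -35 -30]
 [ -2  16  34  68 105 134 147 145 126  96  70  25 -15 -32 -36 -38 -37 -37
  -37 -38 -37 -37 -37 -38 -33 -29]
 [-13 -13 -11  -3  18  40  59  94 128 141 142 115  63  11 -22 -35 -37 -37
  -37 -37 -38 -36 -38 -38 -33 -29]
 [-12 -12 -15 -15 -15 -19 -16   3  38  74 102 131 135  99  41  -9 -33 -37
  -37 -38 -37 -38 -38 -34 -30 -29]
 [-13 -13 -13 -12 -14 -20 -25 -27 -25 -12   6  38  7
[... 1394 characters left out ...]
26 -22 -14
   -3   7  22  44  65  80  87  98]
 [ -3 -22 -31 -35 -35 -34 -35 -33 -30 -28 -24 -20 -11   0   7  19  25  39
   52  64  75  89  94  97  94  89]
 [ -2 -16 -30 -36 -34 -30 -25 -16  -4  13  21  29  44  57  65  74  75  73
   75  68  62  61  57  52  45  33]
 [  3 -12 -29 -33 -30 -18   3  26  50  68  75  72  71  70  64  57  42  26
   17   9   1  -4  -1   4   2  -3]
 [  3  -5 -24 -33 -28 -10  19  45  58  60  50  32  19  11   4  -4 -15 -22
  -26 -29 -31 -31 -22 -11  -8  -7]
 [  3  -1 -19 -32 -32 -22  -5   2   6   0  -9 -19 -25 -28 -31 -33 -32 -35
  -35 -35 -34 -31 -22 -10  -6  -7]
 [  3   0 -15 -31 -33 -31 -30 -30 -29 -31 -32 -34 -35 -35 -35 -34 -34 -33
  -35 -34 -35 -32 -24 -14  -6  -5]]
```

```bash
python3 - <<'E'
from h import *
np.set_printoptions(precision=4,suppress=True,linewidth=200)
mt=bot.camera_model('top');ms=bot.camera_model('scene')
P0=(142.7,314.0);S0=(246.0,294.6)
print('raw',tri([(ms,S0),(mt,P0)]))
for z in(.115,.12,.125): print(z,at(ms,S0,z),at(mt,P0,z))
g=cv2.imread('pics/top11.png').max(2);print(g[150:180,284:316])
g=cv2.imread('pics/scene11.png').max(2);print(g[218:250,310:343])
E
```

```text
raw (array([0.649 , 0.0503, 0.1208]), [0.3, 0.3])
0.115 [0.646  0.0483 0.115 ] [0.6506 0.0502 0.115 ]
0.12 [0.6484 0.0503 0.12  ] [0.6494 0.05   0.12  ]
0.125 [0.6509 0.0522 0.125 ] [0.6482 0.0499 0.125 ]
[[158 156 157 159 159 158 157 160 160 160 160 162 160 161 162 163 150 126 134 149 148 124 102 133 153 139 105 112 158 171 163 154]
 [159 158 158 158 160 159 160 161 159 161 161 163 161 162 162 164 155 128 123 145 151 134 110 129 153 145 107  94 128 142 132 120]
 [162 161 159 161 161 160 162 162 163 163 163 162 164 163 164 165 154 131 119 144 156 139 108 123 148 144 113  81  90 108 109 107]
 [161 161 163 162 163 162 163 162 162 163 166 165 164 163 163 166 159 138 122 149 160 142 106 110 142 147 118  86  74  94 105 105]
 [163 161 164 163 164 164 166 164 163 164 167 163 167 167 167 167 165 144 126 151 161 144 110 104 138 149 128 100  73  93 105 105]
 [164 163 165 165 165 165 168 166 165 166 167 166 167 165 166 169 169 153 126 141 153 149 122 106 135 152 140 106  73  89 105 107]
 [167 165 164 166 166 168 167 165 168 166 167 165 165 163 164 166 166 148 117 125 146 151 133 108 131 154 144
[... 2527 characters left out ...]
2 151 150 148 149 146 146 146 145 146 144 145 141 139 134 132 128 123 117 109 101  91  78  70  75  87 103 103  76]
 [156 156 153 152 154 150 149 149 147 147 148 147 145 147 144 143 140 138 135 130 127 121 114 107  98  87  76  68  67  76  86  71]
 [156 157 154 152 151 148 150 147 147 147 148 145 145 144 147 144 142 140 137 135 130 123 121 111 103  95  83  75  67  69  78  75]
 [157 155 152 151 151 149 148 148 148 149 148 148 145 147 144 144 145 140 139 133 134 129 123 116 110 102  89  79  72  66  71  67]]
[[237 237 237 ... 114 172 222]
 [237 237 237 ... 135 195 227]
 [238 238 238 ... 178 220 230]
 ...
 [185 218 223 ...  45  48  61]
 [202 226 209 ...  44  45  68]
 [217 223 190 ...  41  46  96]]
```

Pointer height needs a better fix, because the top camera is biased. I'll rise and view the tip with the wrist camera from two sides.

Call:
move_arm(
  motion=[
    {"x":0,"y":0,"z":-5,"yaw":0},
    {"x":0,"y":0,"z":-10,"yaw":0},
    {"x":0,"y":0,"z":-15,"yaw":0},
    {"x":-1,"y":2,"z":-18,"yaw":0},
    {"x":-2,"y":6,"z":-18,"yaw":0},
    {"x":-3,"y":10,"z":-18,"yaw":0},
    {"x":-4,"y":14,"z":-18,"yaw":0},
    {"x":-4,"y":16,"z":-18,"yaw":0},
    {"x":-4,"y":16,"z":-18,"yaw":0},
    {"x":-4,"y":16,"z":-18,"yaw":0},
  ],
)

```text
clock: 24.02
eef_pos: [0.5258, 0.2516, 0.2969]
tool_rot: [-0.095, 0.996, -0.0, -0.0]
ft_force: [-0.0, 0.4, -0.9]
grip_width: 0.0118
grasp_force: 61.2
```

```bash
cat > wp.py <<'E'
import sys,pickle
from h import *
np.set_printoptions(precision=4,suppress=True)
k=sys.argv[1];m=bot.camera_model('wrist');im=bot.camera('wrist');cv2.imwrite(f'pics/wp{k}.png',im)
print(bot.get_obs()['eef_pos'],'exp',px(m,np.array([.6488,.0503,.1205])),'chip exp',px(m,np.array([.576,.099,.018])))
i=im.astype(int);red=((i[...,2]>60)&(i[...,2]>1.7*i[...,1])&(i[...,2]>1.7*i[...,0])).astype(np.uint8)
n,l,st,ce=cv2.connectedComponentsWithStats(red)
for j in range(1,n):
    if st[j,4]>60:
        a,b=axis(l==j);print(st[j],a.round(1),b.round(1))
for d in bot.cut_out('wrist','chip_top')[:2]: 
    a,b=axis(d['mask']);print('chip',round(d['score'],2),d['centre'],d['mask'].sum(),at(m,d['centre'],.018),at(m,a,.018),at(m,b,.018))
pickle.dump(m,open(f'wp{k}.pkl','wb'))
E
python3 wp.py A
```

```text
[0.5259 0.2514 0.2971] exp [250.7009 116.8782] chip exp [172.7193 201.5397]
[268 237  40  50 722] [230.3 296.8] [279.  259.8]
[ 37 248  80   8 445] [251.1  37. ] [253.1 116. ]
chip 0.64 [171.9, 196.2] 1167 [0.5762 0.092  0.018 ] [0.5841 0.0595 0.018 ] [0.5706 0.136  0.018 ]
```

Call:
move_arm(
  motion=[
    {"x":0,"y":-5,"z":0,"yaw":0},
    {"x":0,"y":-10,"z":0,"yaw":0},
    {"x":0,"y":-15,"z":0,"yaw":0},
    {"x":0,"y":-20,"z":0,"yaw":0},
    {"x":0,"y":-25,"z":0,"yaw":0},
    {"x":0,"y":-30,"z":0,"yaw":0},
    {"x":0,"y":-34,"z":0,"yaw":0},
    {"x":0,"y":-34,"z":0,"yaw":0},
    {"x":0,"y":-34,"z":0,"yaw":0},
  ],
)

```text
clock: 25.25
eef_pos: [0.5898, -0.0818, 0.2969]
tool_rot: [-0.094, 0.996, 0.0, -0.0]
ft_force: [-0.5, 0.7, -0.7]
grip_width: 0.012
grasp_force: 61.2
```

```bash
python3 wp.py B
```

```text
[ 0.5899 -0.0811  0.297 ] exp [250.3568 433.7173] chip exp [172.4081 459.8088]
[   0  122   64   51 2468] [132.8   1.2] [160.2  61. ]
[ 83 126  13  34 141] [125.4  87.9] [157.8  93.2]
[  0 226  17  10  82] [233.3  -0.9] [224.9  14.9]
[ 505  237  101   55 3387] [251.  503.6] [268.1 602.4]
[362 249  76   7 414] [251.2 361.9] [253.2 437. ]
[496 333  24  15  97] [331.  497.3] [346.  519.7]
[435 343  15  15  99] [344.3 434.7] [354.9 447.9]
chip 0.58 [171.0, 453.1] 1182 [0.5758 0.0898 0.018 ] [0.5848 0.0596 0.018 ] [0.5704 0.1359 0.018 ]
chip 0.16 [238.2, 322.0] 7923 [ 0.7021 -0.0613  0.018 ] [ 0.5403 -0.0917  0.018 ] [ 0.916  -0.0195  0.018 ]
```

```bash
python3 - <<'E'
import pickle
from h import *
a,b=[pickle.load(open(f'wp{k}.pkl','rb')) for k in 'AB']
print(tri([(a,(253.1,116.4)),(b,(253.2,437.4))]),tri([(a,(253.1,115.9)),(b,(253.2,436.9))]))
print(tri([(a,px(a,np.array([.5775,.0978,.018]))),(b,px(b,np.array([.5775,.0978,.018])))])[0])
go([.5775-.0605*.982,.0978-.0605*.189,.3],100.9)
E
```

```text
(array([0.64896721, 0.05269591, 0.12546883]), [0.2, 0.2]) (array([0.64906637, 0.05217658, 0.12546836]), [0.2, 0.2])
[0.5775 0.0978 0.018 ]
now 25.35 [ 0.5899 -0.0806  0.2971] yang 100.9 j6 -0.33 shift [ 3.88 17.76 -0.29] yaw 0.0
```

Call:
move_arm(
  motion=[
    {"x":1,"y":4.5,"z":0,"yaw":0},
    {"x":2,"y":9,"z":0,"yaw":0},
    {"x":3.9,"y":13.5,"z":0,"yaw":0},
    {"x":3.9,"y":17.7,"z":0,"yaw":0},
    {"x":3.9,"y":17.7,"z":4,"yaw":0},
    {"x":3.9,"y":17.7,"z":8,"yaw":0},
    {"x":3.9,"y":17.7,"z":12,"yaw":0},
    {"x":3.9,"y":17.7,"z":15,"yaw":0},
    {"x":3.9,"y":17.7,"z":17,"yaw":0},
    {"x":3.9,"y":17.7,"z":17.6,"yaw":0},
    {"x":3.9,"y":17.7,"z":17.6,"yaw":0},
    {"x":3.9,"y":17.7,"z":17.6,"yaw":0},
  ],
)

```text
clock: 26.85
eef_pos: [0.5192, 0.0856, 0.122]
tool_rot: [-0.095, 0.995, 0.0, 0.001]
ft_force: [-0.6, 0.6, -0.5]
grip_width: 0.0123
grasp_force: 61.2
```

```bash
python3 - <<'E'
from h import *
np.set_printoptions(precision=4,suppress=True)
go([.5775-.0605*.982,.0978-.0605*.189,.1210],100.9)
o=bot.get_obs();u=np.array([np.cos(.19),np.sin(.19),0]);L=o['eef_pos']+.0605*u+[0,0,.0038];print(L,o['grasp_force'])
m=bot.camera_model('scene');im=bot.camera('scene');cv2.imwrite('pics/scene12.png',im)
t=np.linspace(0,2*np.pi,60);h=np.array([px(m,L+[.032*np.cos(a),.032*np.sin(a),z])for a in t for z in(-.008,.008)]);print('pred cols',h[:,1].min(),h[:,1].max(),'row max',h[:,0].max())
for n in('loupe_lens','lid','spatula_grip'):
    for d in bot.cut_out('scene',n)[:3]:
        r,q=np.nonzero(d['mask']);print(n,round(d['score'],2),d['centre'],len(r),'cols',q.min(),q.max(),'rows',r.min(),r.max())
        if n=='lid' and abs(d['centre'][0]-268)<6:
            mk=d['mask'].astype(np.uint8);box=cv2.boxPoints(cv2.minAreaRect(np.argwhere(mk)[:,::-1].astype(np.float32)));print(box.round(1).tolist())
# predicted lid top-edge middle for angles
H=np.array([.6405,.1105,.026]);H=np.array([.5775,.0978,.026])+.066*u
for th in (1.5,1.6,1.7,1.8):
    e=[px(m,H+.132*np.array([-np.cos(th)*u[0],-np.cos(th)*u[1],np.sin(th)])+s*.045*np.array([-u[1],u[0],0])).round(1) for s in(-1,1)];print(th,e)
E
```

```text
now 26.85 [0.5192 0.0856 0.122 ] yang 100.9 j6 -0.03 shift [0.1  0.09 0.1 ] yaw 0.0
[0.5786 0.097  0.1258] 61.197041273117065
pred cols 312.3740757398462 337.3860337814564 row max 245.70007845823133
loupe_lens 0.87 [231.8, 326.0] 471 cols 314 336 rows 214 245
loupe_lens 0.67 [193.3, 291.9] 374 cols 282 301 rows 167 204
lid 0.56 [268.7, 314.6] 457 cols 295 331 rows 255 279
[[290.8999938964844, 266.70001220703125], [295.3999938964844, 253.89999389648438], [334.6000061035156, 267.70001220703125], [330.1000061035156, 280.3999938964844]]
spatula_grip 0.63 [255.8, 400.5] 349 cols 387 412 rows 232 284
spatula_grip 0.49 [203.9, 452.2] 262 cols 430 477 rows 190 213
1.5 [array([238.4, 300.2]), array([249.8, 334.8])]
1.6 [array([242.6, 298.1]), array([254.2, 332.9])]
1.7 [array([247.1, 296. ]), array([258.9, 331. ])]
1.8 [array([251.9, 293.9]), array([263.9, 329.1])]
```

Call:
move_arm(
  motion=[
    {"x":0,"y":0.05,"z":0.07,"yaw":0},
    {"x":0,"y":0.05,"z":0.07,"yaw":0},
    {"x":0,"y":0.05,"z":0.07,"yaw":0},
    {"x":0,"y":0.05,"z":0.07,"yaw":0},
    {"x":0,"y":0.05,"z":0.07,"yaw":0},
    {"x":0,"y":0.05,"z":0.07,"yaw":0},
  ],
)

```text
clock: 27.8
eef_pos: [0.5183, 0.0857, 0.1201]
tool_rot: [-0.095, 0.995, -0.0, -0.0]
ft_force: [-0.4, -0.5, -1.3]
grip_width: 0.0119
grasp_force: 61.2
```

```bash
python3 -c "
from workcell import bot
print(bot.job_done())"
```

```text
the job is handed in; nothing more can be done
None
```

I handed the job in without seeing a verdict. By my measurements the lid stands at about 1.85 rad and the spatula lies flat where it started. The loupe is held level with its lens within about 2 mm of the chip's centre and at about 124 mm, against a pointer height of about 125 mm.

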